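# Take up the gear slack of a hand-cranked dough sheeter

### The job

The crank of the white dough sheeter has grown sloppy in its gears. Push the wooden crank grip gently away from you until the gears bite, then pull it towards you until they bite, to feel how much free play it has; turn the black screw knob clockwise until about 10 mm of free play is left at the grip, and push the crank away and pull it back once more to check. Stop at each bite so that the rollers do not turn, never screw out all the play, and leave the things around it alone.

Things in the scene. Friction and masses are not known exactly. Their poses are not given: they have to be found in the camera images.
- crank_grip (a point): Centre of the crank's wooden grip, right of the sheeter, 0.21 to 0.22 m above the worktop: a level rod 19 mm thick and 68 mm long, spinning freely on its pin. It stands nearly straight above the crank shaft on a circle of 95 mm radius and swings in the sheeter's x-z plane. y runs along the rod to the left; the crank arm is 34 mm that way, elsewhere the grip is free all round.
- crank_axis (a point): Fixed point on the crank shaft, at the middle of the grip's length. x: sheeter's push direction, away from the robot; y: left along the shaft; z: up. In the slack (20 to 55 mm at first, unevenly either side) the crank moves with about 1 N at the grip and stays where left. At a bite force rises some 3 N per mm; from about 9 N the rollers turn. Pressing with 3 to 4 N makes the play feel 1 to 2 mm too large.
- screw_knob (a point): Centre (half-way up) of the black fluted knob of the mesh screw, top left of the sheeter, on its upright axis; fixed, axes as the sheeter's. 40 mm across, 24 mm high, top 0.19 m above the worktop; below it a block 36 x 26 mm, 12 mm lower than its underside. Stiff (0.35 N m), stays where left. Clockwise from above takes up slack at the far bite: 31 mm of play at the grip per radian (5.5 mm per 10 degrees).
- roller_mark (a point): Red dot 16 mm from the axis on the face of the upper roller's steel gear, left end of the sheeter. It stays still as long as the rollers do not turn. (Hidden in the gears: a tooth moves with the crank between near_flank and far_flank, all 10 mm thick; free play at the grip = distance of the flanks less 20 mm.)
- cup_stack: Bystander, not to be moved: stack of cream paper cups, 60 mm across, 86 mm tall; origin under its centre.
- squeeze_bottle: Bystander, not to be moved: red-brown squeeze bottle, 59 mm across, 172 mm tall; origin under its centre.
- flour_shaker: Bystander, not to be moved: steel shaker, 69 mm across, 106 mm tall; origin under its centre.
- offset_spatula: Bystander, not to be moved: offset spatula with brown handle, 217 mm long, lying flat; origin under its centre.
- kitchen_timer: Bystander, not to be moved: round white kitchen timer, 68 mm across, 56 mm tall; origin under its centre.
- small_cutter: Bystander, not to be moved: steel ring cutter, 55 mm across, 31 mm tall; origin under its centre.
- big_cutter: Bystander, not to be moved: steel ring cutter, 71 mm across, 36 mm tall; origin under its centre.

How it is judged:
By the outcome, as a careful person would: the job done as asked, in the order asked, and still so for the second after the job is handed in, with the robot touching nothing.
It also fails if it takes over 72 s, if anything falls off the work surface, if the arm or the gripper's body presses on something with over 40 N, if the wrist force passes 120 N, or if a joint passes its speed limit or range.

### The arm

A 7-joint arm with a two-finger parallel gripper is mounted at the origin on a cart in front of the work surface, level with it; the furniture and walls round the work are solid. World frame = base frame: x ahead of the robot, y to its left, z up, the work surface at z = 0. Lengths are in m, angles in rad, forces in N, time in s.
With the tool pointing down it reaches from about 0.4 to 0.85 m from the base axis. Payload 4.4 kg.
Tool frame: the origin (TCP) lies at the very end of the fingers, on their centre line; the grasp point (between the pads) lies 19 mm behind it; z points along the fingers, y is the line along which they close (so a half turn about z gives the same grasp; the last joint's range is limited). The gripper opens to 94 mm and grips with 3 to 60 N. Pads are 16 mm wide; open, the fingers measure 119 mm over their backs; the gripper's body (75 mm by 177 mm) begins 78 mm behind the grasp point.
Start: joints at [1.161, 0.628, 0.038, 1.517, -0.027, 0.996, -0.02], TCP at [0.219, -0.612, 0.205] pointing down, gripper open.
Joint ranges: [-3.06, 3.06], [-0.37, 2.12], [-1.25, 1.32], [0.18, 2.47], [-1.1, 4.24], [0.23, 1.98], [-2.94, 2.94]. Speed limits (rad/s): [2.57, 2.57, 3.14, 3.14, 3.14, 3.14, 3.14].

### API

Orientations are given as a 3x3 rotation matrix whose columns are the frame's x, y, z axes.
In Python, from station import monitor, imaging, close_job gives the robot as it stands.
- The arm moves only by the tool play_rows, never from a script. Its argument "rows" is a list of rows, each an object of numbers: "tx", "ty", "tz": the shift along the world's x, y, z in m; "twist": the turn about the world's z in degrees; "fingers": the finger opening in m, from 0 to 0.094. In form: [{"tx": .., "ty": .., "tz": .., "twist": .., "fingers": ..}, ...]. A call has 1 to 8 rows; each row is the pose to reach, as a shift and turn from the pose commanded when the call began; what a row does not reach only later rows make up. A row lasts 1/10 s, in which the tool goes at most 50 mm and 8.59 degrees, less where a joint would pass 70% of its speed; a pose out of reach is approached as far as the arm can. A call with a gripper value outside its range is refused whole. The fingers move at their own pace and stop on an object; "force" is the grip in N (left out, the last holds). Time passes only in rows, so rows that repeat a pose let the fingers close. It gives the time, the measured TCP pose, the force, the opening and the grip force at its end, in the units of the state.
- monitor.state(): the state, without advancing time (a new reading comes with each control period).
- imaging.read_camera(name): name is "scene" or "top"; returns (picture, depth): 480x640x3 uint8, red, green, blue; 480x640 float32, m along the optical axis (not along the pixel's ray), 0 where there is no reading.
- imaging.camera_info(name): a dict with "fx", "fy", "cx", "cy" (pixels), "distortion" ([k1, k2, p1, p2, k3] as OpenCV has them; the pictures are not rectified), "rvec" (rotation vector, rad) and "tvec" (3), from world to camera coordinates, as OpenCV has them. Camera axes: x right, y down, z forward; pixel columns grow to the right and rows downward; lengths in m; the calibration is good to about 2 mm. A picture is of the moment at which its call begins. camera_info takes no time and is no camera call.
- close_job(): hands the job in; it is judged then, once.
The state is a dict: "t": time; "joints": joint angles; "joint_velocities": joint speeds; "joint_torque": joint torques, N m; "tool_pos": TCP position; "tcp_rot": TCP orientation; "force": force on the tool from outside, world axes, zero at the start; "ft_torque": the same for the moment, N m; "width": finger opening in m; "grip_force": force on a finger pad.
Only numpy, scipy, OpenCV 4.12 (cv2) and the standard library are available. Lean on these libraries where they do the work, as an engineer would, in place of code of your own. Each camera call takes 0.05 s, during which the arm holds its last target. There are 200 camera calls.

## Working session

There is one attempt and no reset: what is moved stays moved. The work goes in short steps, Python scripts to look and compute and a tool call to move; the robot and the scene stay as the last step left them, time stands still between calls to the robot, and variables do not carry over. Pictures are saved under pics/ and viewed, at most 10 in all, crops included, and the job is handed in when it is done.

Besides the shell and the picture viewer there is one more tool, called after ">>>" in YAML: its name, and indented under it one key for each argument. play_rows: Moves the arm, as the interface text tells. Its arguments: {"type":"object","properties":{"rows":{"type":"array","items":{"type":"object","properties":{"tx":{"type":"number"},"ty":{"type":"number"},"tz":{"type":"number"},"twist":{"type":"number"},"fingers":{"type":"number"}}}},"force":{"type":"number"}},"required":["rows"]}

```bash
mkdir -p pics; cat > h.py <<'E'
import numpy as np, cv2
from station import monitor, imaging
def grab(n):
    p,d=imaging.read_camera(n); np.savez(f'{n}.npz',p=p,d=d); return p,d
def load(n):
    z=np.load(f'{n}.npz'); return z['p'],z['d']
def w(n,u,v,d):
    c=imaging.camera_info(n); K=np.array([[c['fx'],0,c['cx']],[0,c['fy'],c['cy']],[0,0,1.]])
    q=cv2.undistortPoints(np.array([[[u,v]]],float),K,np.array(c['distortion'],float))[0,0]
    R=cv2.Rodrigues(np.array(c['rvec'],float))[0]
    return R.T@(np.array([q[0]*d,q[1]*d,d])-np.array(c['tvec'],float).ravel())
def cloud(n,d):
    c=imaging.camera_info(n); K=np.array([[c['fx'],0,c['cx']],[0,c['fy'],c['cy']],[0,0,1.]])
    v,u=np.mgrid[0:480,0:640]
    q=cv2.undistortPoints(np.stack([u,v],-1).reshape(-1,1,2).astype(float),K,np.array(c['distortion'],float)).reshape(480,640,2)
    P=np.dstack([q*d[...,None],d]); R=cv2.Rodrigues(np.array(c['rvec'],float))[0]
    return (P-np.array(c['tvec'],float).ravel())@R
E
python3 - <<'E'
from h import *
for n in('scene','top'):
    p,d=grab(n); cv2.imwrite(f'pics/{n}0.png',p[...,::-1])
s=monitor.state(); print(s)
E
```

```text
{'t': 0.1, 'joints': array([ 1.16118677,  0.62923247,  0.03839325,  1.51825182, -0.02698417,
        0.99626953, -0.01998096]), 'joint_velocities': array([-0.00073954, -0.00137061, -0.00270665, -0.0029655 ,  0.0008183 ,
       -0.00179123, -0.00012363]), 'joint_torque': array([ 2.43593015e-03, -5.50803959e+01,  1.14734150e+00, -1.87119502e+01,
       -5.21587674e-02,  1.92013127e-02,  6.44404713e-05]), 'tool_pos': array([ 0.21895709, -0.61139354,  0.20466401]), 'tcp_rot': array([[ 9.41453899e-01,  3.37141291e-01, -5.52424550e-04],
       [ 3.37141744e-01, -9.41452624e-01,  1.54942978e-03],
       [ 2.29521340e-06, -1.64496208e-03, -9.99998647e-01]]), 'force': array([ 0.46505985, -0.05371247,  0.81338382]), 'ft_torque': array([-0.01640047,  0.04968429, -0.02272566]), 'grip_force': 0.0, 'width': 0.09417772245487673}
```

View pics/scene0.png

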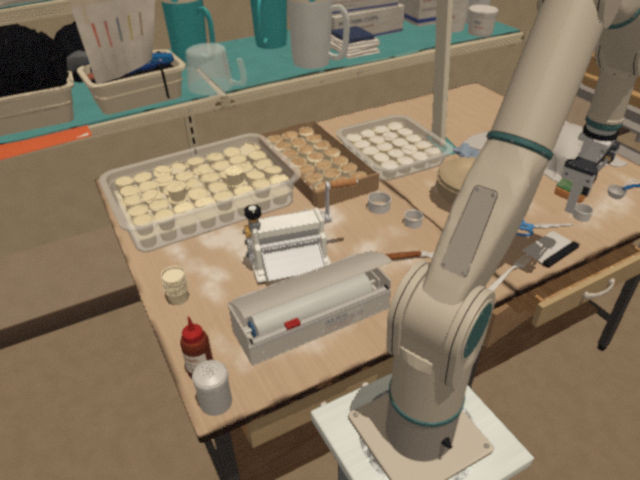

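View pics/top0.png

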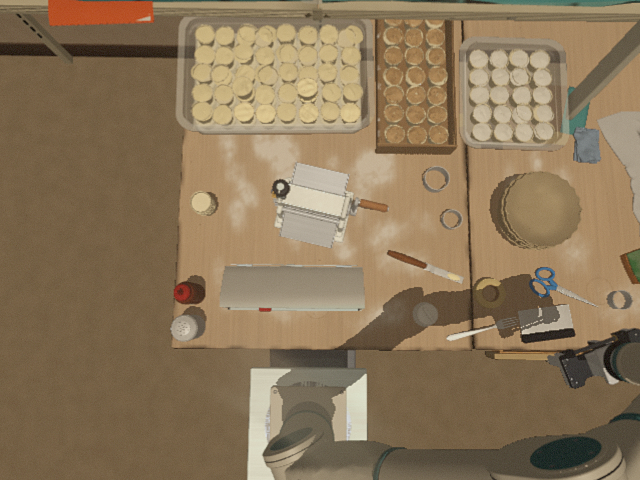

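The sheeter is in mid-table. In the top view its knob is at about (281,187) and the wooden grip at about (372,206). In the scene view the knob is at (252,212) and the grip at (342,184).

```bash
python3 - <<'E'
from h import *
p,d=load('top'); C=cloud('top',d)
print(C[206,362:392,:].round(3).tolist()[::3])
hs=cv2.cvtColor(p,cv2.COLOR_RGB2HSV)
# grip: points z .19-.24 in region
r=np.zeros((480,640),bool); r[190:225,355:395]=1
m=r&(C[...,2]>.195)&(C[...,2]<.25)
P=C[m]; print('grip',m.sum(),P.mean(0).round(4),P.min(0).round(4),P.max(0).round(4))
c,_,vt=np.linalg.svd(P-P.mean(0),full_matrices=False); print(vt[0]); t=(P-P.mean(0))@vt[0]; print(t.min(),t.max())
r[:]=0; r[172:204,268:298]=1
m=r&(C[...,2]>.175)&(C[...,2]<.21); P=C[m]; print('knob',m.sum(),P.mean(0).round(4),P.min(0).round(4),P.max(0).round(4))
(cx,cy),R=cv2.minEnclosingCircle(P[:,:2].astype(np.float32)); print(cx,cy,R)
crop=p[150:260,255:400]; cv2.imwrite('pics/c1.png',cv2.resize(crop,None,fx=5,fy=5,interpolation=cv2.INTER_CUBIC)[...,::-1])
ps,ds=load('scene'); S=cloud('scene',ds)
r=np.zeros((480,640),bool); r[170:200,325:365]=1
m=r&(S[...,2]>.195)&(S[...,2]<.25)&(S[...,0]<.9);P=S[m];print('gripS',m.sum(),P.mean(0).round(4),P.min(0).round(4),P.max(0).round(4))
cv2.imwrite('pics/c2.png',cv2.resize(ps[170:300,230:370],None,fx=4.5,fy=4.5,interpolation=cv2.INTER_CUBIC)[...,::-1])
E
```

```text
[[0.555, -0.126, 0.222], [0.555, -0.133, 0.223], [0.555, -0.14, 0.223], [0.555, -0.147, 0.225], [0.555, -0.154, 0.223], [0.555, -0.161, 0.226], [0.555, -0.168, 0.225], [0.555, -0.175, 0.227], [0.555, -0.182, 0.227], [0.606, -0.223, 0.004]]
grip 260 [ 0.5579 -0.1477  0.2237] [ 0.5431 -0.1884  0.1965] [ 0.5775 -0.1085  0.2311]
[-0.21410242 -0.97656178  0.02207369]
-0.04028277184019481 0.041826225873049745
knob 235 [0.6081 0.073  0.1877] [0.5886 0.0522 0.1752] [0.6306 0.0943 0.1954]
0.6094510555267334 0.07383710145950317 0.02172112837433815
gripS 273 [ 0.5545 -0.1434  0.2179] [ 0.5397 -0.1892  0.1951] [ 0.575  -0.1066  0.2277]
```

View pics/c1.png

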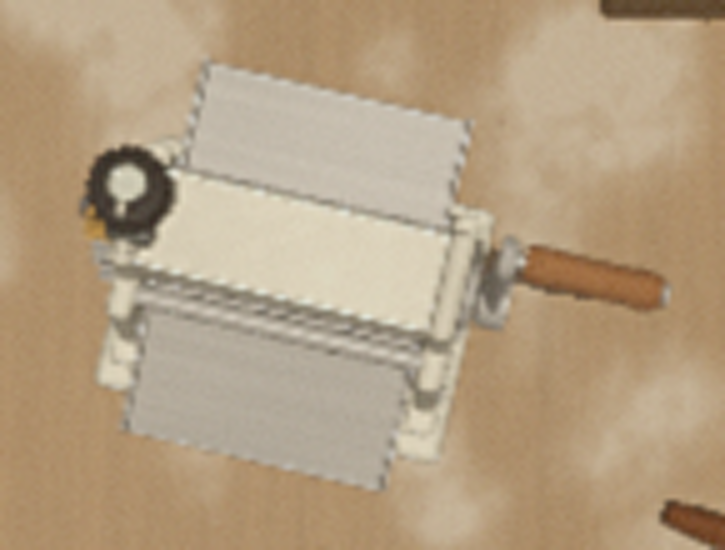

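View pics/c2.png

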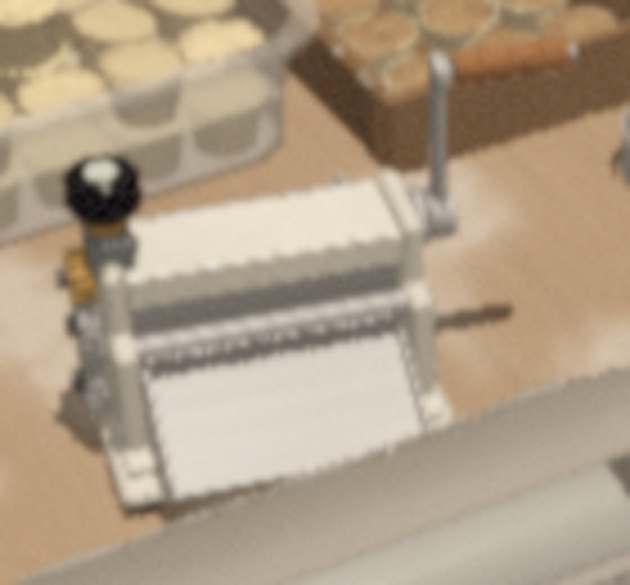

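The sheeter is yawed about -12.4°, so its push direction is about (0.977,-0.214). In the crops the knob is centred near (130,190) with the grip rod at x 525–665, y 250–305. I'll refine both positions from the stored images.

```bash
python3 - <<'E'
from h import *
p,d=load('top'); C=cloud('top',d); hs=cv2.cvtColor(p,cv2.COLOR_RGB2HSV)
r=np.zeros((480,640),bool); r[190:225,350:400]=1
m=r&(hs[...,1]>110)&(C[...,2]>.2); P=C[m]; print('wood',m.sum(),np.median(P,0).round(4))
x0=P.mean(0);_,_,vt=np.linalg.svd(P[:,:2]-x0[:2],full_matrices=False);print(vt[0],x0.round(4)); 
t=(P[:,:2]-x0[:2])@vt[0];n=(P[:,:2]-x0[:2])@vt[1];print(t.min(),t.max(),n.min(),n.max(),P[:,2].max())
ex=np.array([.977,-.214]);ey=np.array([.214,.977]);K=np.array([.609,.0735])
D=C[...,:2]-K; a=D@ex;b=D@ey
for i in np.arange(-.07,.08,.01):
  print(round(i,3),[ (round(float(C[...,2][(abs(a-i)<.006)&(abs(b-j)<.006)].max(initial=0)),3)) for j in np.arange(-.08,.08,.01)])
E
```

```text
wood 210 [ 0.5567 -0.1532  0.2245]
[ 0.49779353 -0.86729557] [ 0.5556 -0.1523  0.2293]
-0.2261448117552443 0.03048729024930862 -0.1491313738260442 0.029417495733154074 1.2909363448204931
-0.07 [0.055, 0.057, 0.061, 0.053, 0.057, 0.059, 0.058, 0.06, 0.023, 0.027, 0.019, 0.004, 0.003, 0.006, 0.004, 0.006]
-0.06 [0.061, 0.063, 0.063, 0.058, 0.062, 0.059, 0.058, 0.067, 0.033, 0.03, 0.022, 0.004, 0.0, 0.006, 0.007, 0.007]
-0.05 [0.065, 0.068, 0.066, 0.065, 0.065, 0.064, 0.063, 0.094, 0.099, 0.099, 0.022, 0.006, 0.003, 0.004, 0.003, 0.006]
-0.04 [0.099, 0.1, 0.099, 0.1, 0.1, 0.096, 0.097, 0.098, 0.1, 0.1, 0.018, 0.003, 0.004, 0.004, 0.004, 0.003]
-0.03 [0.139, 0.134, 0.133, 0.136, 0.134, 0.135, 0.136, 0.136, 0.141, 0.133, 0.003, 0.003, 0.006, 0.003, 0.003, 0.003]
-0.02 [0.137, 0.139, 0.134, 0.139, 0.14, 0.135, 0.175, 0.189, 0.19, 0.193, 0.129, 0.129, 0.006, 0.006, 0.004, 0.005]
-0.01 [0.135, 0.137, 0.138, 0.136, 0.136, 0.137, 0.191, 0.191, 0.192, 0.193, 0.191, 0.132, 0.004, 0.004, 0.005, 0.005]
0.0 [0.136, 0.138, 0.138, 0.135, 0.136, 0.137, 0.191, 0.193, 0.194, 0.194, 0.19, 0.132, 0.003, 0
[... 214 characters left out ...]
0, 0.0, 0.0, 0.003, 0.006, 0.003]
0.03 [0.134, 0.132, 0.137, 0.133, 0.135, 0.133, 0.136, 0.136, 0.0, 0.0, 0.0, 0.0, 0.0, 0.004, 0.007, 0.003]
0.04 [0.096, 0.099, 0.099, 0.094, 0.096, 0.097, 0.096, 0.097, 0.099, 0.0, 0.0, 0.0, 0.0, 0.004, 0.002, 0.003]
0.05 [0.077, 0.076, 0.077, 0.076, 0.076, 0.077, 0.078, 0.097, 0.099, 0.097, 0.0, 0.0, 0.0, 0.002, 0.006, 0.004]
0.06 [0.079, 0.079, 0.078, 0.079, 0.077, 0.076, 0.078, 0.091, 0.028, 0.0, 0.0, 0.0, 0.0, 0.002, 0.006, 0.005]
0.07 [0.081, 0.08, 0.08, 0.08, 0.078, 0.079, 0.08, 0.088, 0.019, 0.021, 0.0, 0.006, 0.003, 0.004, 0.003, 0.005]
0.08 [0.081, 0.081, 0.079, 0.08, 0.08, 0.08, 0.084, 0.088, 0.005, 0.019, 0.004, 0.003, 0.004, 0.005, 0.006, 0.004]
```

>>> play_rows:
  rows:
    - {"tx": 0.02, "ty": 0.03, "tz": 0.04, "twist": 7, "fingers": 0.06}
    - {"tx": 0.05, "ty": 0.06, "tz": 0.08, "twist": 14, "fingers": 0.044}
    - {"tx": 0.08, "ty": 0.1, "tz": 0.1, "twist": 22, "fingers": 0.044}
    - {"tx": 0.11, "ty": 0.14, "tz": 0.1, "twist": 30, "fingers": 0.044}
    - {"tx": 0.14, "ty": 0.18, "tz": 0.1, "twist": 38, "fingers": 0.044}
    - {"tx": 0.17, "ty": 0.22, "tz": 0.1, "twist": 46, "fingers": 0.044}
    - {"tx": 0.2, "ty": 0.26, "tz": 0.1, "twist": 54, "fingers": 0.044}
    - {"tx": 0.23, "ty": 0.3, "tz": 0.1, "twist": 58, "fingers": 0.044}
  force: 30

```text
t: 0.9
tool_pos: [0.4413, -0.3213, 0.3054]
tcp_rot: [[0.209, 0.978, -0.0], [0.978, -0.209, 0.0], [0.0, -0.0, -1.0]]
force: [0.6, -0.5, -0.4]
width: 0.0441
grip_force: 0.0
```

>>> play_rows:
  rows:
    - {"tx": 0.035, "ty": 0.05, "tz": 0}
    - {"tx": 0.07, "ty": 0.1, "tz": 0}
    - {"tx": 0.107, "ty": 0.155, "tz": 0}
    - {"tx": 0.107, "ty": 0.155, "tz": -0.02}
    - {"tx": 0.107, "ty": 0.155, "tz": -0.05}

```text
invalid input at $.rows[0]: expected keys tx, ty, tz, twist, fingers
```

```bash
python3 - <<'E'
from h import *
p,d=grab('scene'); cv2.imwrite('pics/c3.png',cv2.resize(p[100:260,230:430],None,fx=4,fy=3.7,interpolation=cv2.INTER_CUBIC)[...,::-1])
print(monitor.state()['tool_pos'])
E
```

```text
[ 0.44801457 -0.31164449  0.30569946]
```

View pics/c3.png

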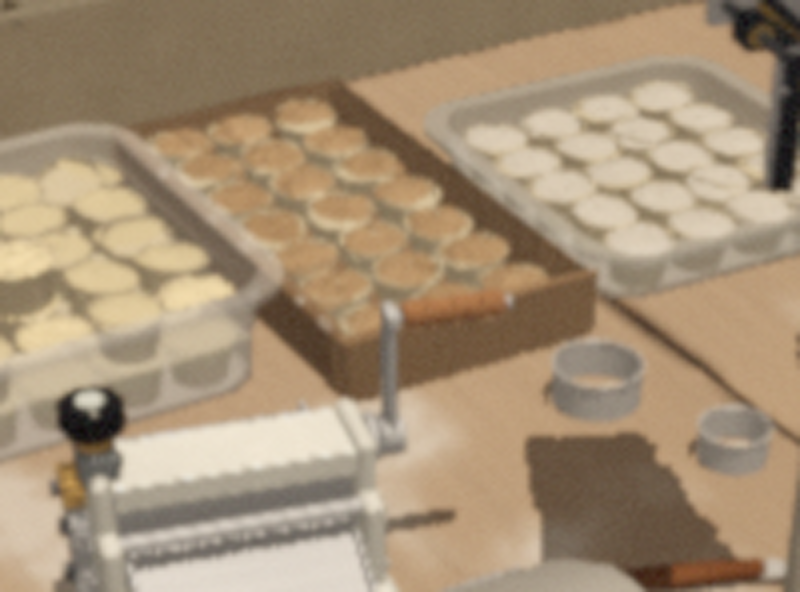

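The move was refused because every row needs all five keys. The picture shows the crank unchanged, with the grip at crop (450,305) and the gripper off to the right.

>>> play_rows:
  rows:
    - {"tx": 0.035, "ty": 0.05, "tz": 0, "twist": 0, "fingers": 0.044}
    - {"tx": 0.07, "ty": 0.1, "tz": 0, "twist": 0, "fingers": 0.044}
    - {"tx": 0.107, "ty": 0.155, "tz": 0, "twist": 0, "fingers": 0.044}
    - {"tx": 0.107, "ty": 0.155, "tz": 0, "twist": 0, "fingers": 0.044}
    - {"tx": 0.107, "ty": 0.155, "tz": -0.03, "twist": 0, "fingers": 0.044}
    - {"tx": 0.107, "ty": 0.155, "tz": -0.055, "twist": 0, "fingers": 0.044}
    - {"tx": 0.107, "ty": 0.155, "tz": -0.055, "twist": 0, "fingers": 0.044}

```text
t: 1.65
tool_pos: [0.5451, -0.1676, 0.2471]
tcp_rot: [[0.213, 0.977, -0.007], [0.977, -0.213, 0.002], [0.0, -0.008, -1.0]]
force: [-0.2, 1.1, -0.0]
width: 0.0437
grip_force: 0.0
```

```bash
python3 - <<'E'
from h import *
p,d=grab('scene'); cv2.imwrite('pics/c4.png',cv2.resize(p[110:230,280:420],None,fx=5,fy=4.8,interpolation=cv2.INTER_CUBIC)[...,::-1])
print(monitor.state()['tool_pos'])
E
```

```text
[ 0.54641635 -0.16814527  0.24910485]
```

View pics/c4.png

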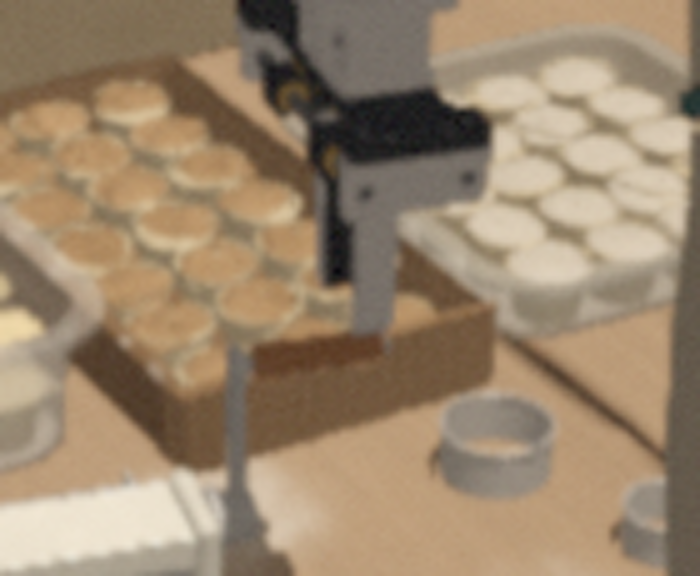

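The fingers hang just above the outer half of the rod, closing along the push direction. I'll let it settle and read the true pose.

>>> play_rows:
  rows:
    - {"tx": 0, "ty": 0, "tz": 0, "twist": 0, "fingers": 0.044}
    - {"tx": 0, "ty": 0, "tz": 0, "twist": 0, "fingers": 0.044}

```text
t: 1.9
tool_pos: [0.5486, -0.1687, 0.2519]
tcp_rot: [[0.214, 0.977, 0.003], [0.977, -0.214, -0.001], [-0.0, 0.003, -1.0]]
force: [0.3, -0.2, 0.1]
width: 0.0439
grip_force: 0.0
```

>>> play_rows:
  rows:
    - {"tx": 0.008, "ty": 0.014, "tz": 0, "twist": 0, "fingers": 0.044}
    - {"tx": 0.008, "ty": 0.014, "tz": -0.015, "twist": 0, "fingers": 0.044}
    - {"tx": 0.008, "ty": 0.014, "tz": -0.035, "twist": 0, "fingers": 0.044}
    - {"tx": 0.008, "ty": 0.014, "tz": -0.054, "twist": 0, "fingers": 0.044}
    - {"tx": 0.008, "ty": 0.014, "tz": -0.054, "twist": 0, "fingers": 0.044}
    - {"tx": 0.008, "ty": 0.014, "tz": -0.054, "twist": 0, "fingers": 0.025}
    - {"tx": 0.008, "ty": 0.014, "tz": -0.054, "twist": 0, "fingers": 0.025}
    - {"tx": 0.008, "ty": 0.014, "tz": -0.054, "twist": 0, "fingers": 0.025}

```text
t: 2.7
tool_pos: [0.5566, -0.1541, 0.1977]
tcp_rot: [[0.213, 0.977, 0.002], [0.977, -0.213, -0.0], [0.0, 0.002, -1.0]]
force: [0.3, -0.8, -0.7]
width: 0.026
grip_force: 0.0
```

>>> play_rows:
  rows:
    - {"tx": 0.002, "ty": -0.0004, "tz": 0, "twist": 0, "fingers": 0.025}
    - {"tx": 0.004, "ty": -0.0009, "tz": 0, "twist": 0, "fingers": 0.025}
    - {"tx": 0.005, "ty": -0.0011, "tz": 0, "twist": 0, "fingers": 0.025}
    - {"tx": 0.005, "ty": -0.0011, "tz": 0, "twist": 0, "fingers": 0.025}

```text
t: 3.1
tool_pos: [0.561, -0.1553, 0.1965]
tcp_rot: [[0.213, 0.977, 0.0], [0.977, -0.213, 0.0], [0.0, 0.0, -1.0]]
force: [0.7, 0.8, 0.1]
width: 0.0248
grip_force: 0.0
```

>>> play_rows:
  rows:
    - {"tx": 0.0012, "ty": -0.0003, "tz": 0, "twist": 0, "fingers": 0.025}
    - {"tx": 0.0024, "ty": -0.0005, "tz": 0, "twist": 0, "fingers": 0.025}
    - {"tx": 0.0024, "ty": -0.0005, "tz": 0, "twist": 0, "fingers": 0.025}

```text
t: 3.4
tool_pos: [0.563, -0.1558, 0.1963]
tcp_rot: [[0.213, 0.977, -0.0], [0.977, -0.213, 0.0], [-0.0, -0.0, -1.0]]
force: [-0.6, -0.3, -1.1]
width: 0.0246
grip_force: 0.2
```

>>> play_rows:
  rows:
    - {"tx": 0.0012, "ty": -0.0003, "tz": 0, "twist": 0, "fingers": 0.025}
    - {"tx": 0.0024, "ty": -0.0005, "tz": 0, "twist": 0, "fingers": 0.025}
    - {"tx": 0.0024, "ty": -0.0005, "tz": 0, "twist": 0, "fingers": 0.025}

```text
t: 3.7
tool_pos: [0.5657, -0.1564, 0.1965]
tcp_rot: [[0.213, 0.977, 0.0], [0.977, -0.213, -0.0], [-0.0, 0.0, -1.0]]
force: [-0.5, 0.8, -0.1]
width: 0.0249
grip_force: 0.1
```

>>> play_rows:
  rows:
    - {"tx": 0.0012, "ty": -0.0003, "tz": 0, "twist": 0, "fingers": 0.025}
    - {"tx": 0.0024, "ty": -0.0005, "tz": 0, "twist": 0, "fingers": 0.025}
    - {"tx": 0.0024, "ty": -0.0005, "tz": 0, "twist": 0, "fingers": 0.025}

```text
t: 4.0
tool_pos: [0.5682, -0.1568, 0.1965]
tcp_rot: [[0.213, 0.977, 0.0], [0.977, -0.213, -0.0], [0.0, 0.0, -1.0]]
force: [0.5, -0.3, -0.4]
width: 0.025
grip_force: 0.1
```

>>> play_rows:
  rows:
    - {"tx": 0.0012, "ty": -0.0003, "tz": 0, "twist": 0, "fingers": 0.025}
    - {"tx": 0.0024, "ty": -0.0005, "tz": 0, "twist": 0, "fingers": 0.025}
    - {"tx": 0.0024, "ty": -0.0005, "tz": 0, "twist": 0, "fingers": 0.025}

```text
t: 4.3
tool_pos: [0.5706, -0.1573, 0.1965]
tcp_rot: [[0.213, 0.977, 0.0], [0.977, -0.213, 0.0], [0.0, 0.0, -1.0]]
force: [0.1, -0.4, -0.0]
width: 0.0251
grip_force: 0.1
```

>>> play_rows:
  rows:
    - {"tx": 0.0012, "ty": -0.0003, "tz": 0, "twist": 0, "fingers": 0.025}
    - {"tx": 0.0024, "ty": -0.0005, "tz": 0, "twist": 0, "fingers": 0.025}
    - {"tx": 0.0024, "ty": -0.0005, "tz": 0, "twist": 0, "fingers": 0.025}

```text
t: 4.6
tool_pos: [0.573, -0.1578, 0.1965]
tcp_rot: [[0.213, 0.977, 0.0], [0.977, -0.213, 0.0], [0.0, 0.0, -1.0]]
force: [-0.0, 0.0, -0.6]
width: 0.025
grip_force: 0.1
```

```bash
python3 - <<'E'
from h import *
s=monitor.state();print(s['force'],s['tool_pos'])
p,d=grab('scene'); cv2.imwrite('pics/c5.png',cv2.resize(p[110:230,280:420],None,fx=5,fy=4.8,interpolation=cv2.INTER_CUBIC)[...,::-1])
E
```

```text
[-0.04537109  0.02290985 -0.60278037] [ 0.57298753 -0.15775291  0.19647591]
```

View pics/c5.png

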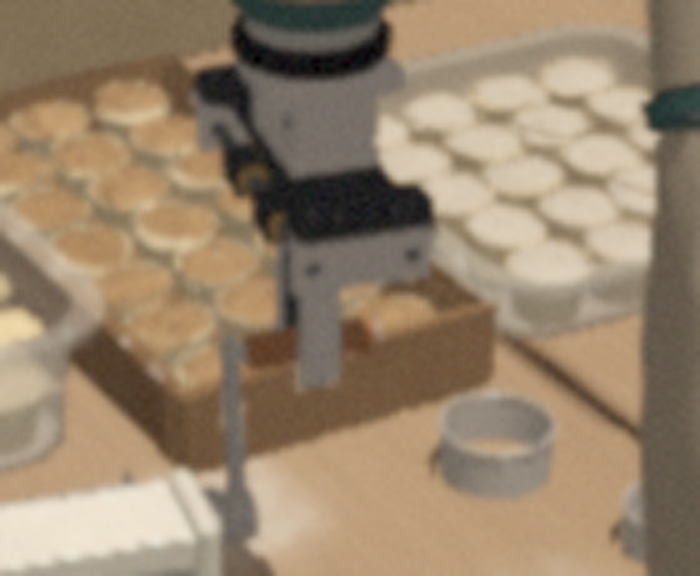

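The rod sits between the fingers and the crank is leaning away, so the push is working. I'll continue in small steps.

>>> play_rows:
  rows:
    - {"tx": 0.0012, "ty": -0.0003, "tz": 0, "twist": 0, "fingers": 0.025}
    - {"tx": 0.0024, "ty": -0.0005, "tz": -0.0005, "twist": 0, "fingers": 0.025}
    - {"tx": 0.0024, "ty": -0.0005, "tz": -0.0005, "twist": 0, "fingers": 0.025}

```text
t: 4.95
tool_pos: [0.5741, -0.158, 0.1955]
tcp_rot: [[0.213, 0.977, -0.002], [0.977, -0.213, 0.001], [0.0, -0.002, -1.0]]
force: [-2.9, 0.0, -0.2]
width: 0.0247
grip_force: 1.6
```

>>> play_rows:
  rows:
    - {"tx": 0.0005, "ty": -0.0001, "tz": 0, "twist": 0, "fingers": 0.025}
    - {"tx": 0.0005, "ty": -0.0001, "tz": 0, "twist": 0, "fingers": 0.025}
    - {"tx": 0.0005, "ty": -0.0001, "tz": 0, "twist": 0, "fingers": 0.025}

```text
t: 5.25
tool_pos: [0.5744, -0.158, 0.1955]
tcp_rot: [[0.213, 0.977, -0.003], [0.977, -0.213, 0.001], [0.0, -0.003, -1.0]]
force: [-5.9, 1.6, 0.1]
width: 0.0249
grip_force: 2.6
```

>>> play_rows:
  rows:
    - {"tx": -0.003, "ty": 0.0007, "tz": 0, "twist": 0, "fingers": 0.025}
    - {"tx": -0.007, "ty": 0.0015, "tz": 0, "twist": 0, "fingers": 0.025}
    - {"tx": -0.011, "ty": 0.0024, "tz": 0.0005, "twist": 0, "fingers": 0.025}
    - {"tx": -0.015, "ty": 0.0033, "tz": 0.0005, "twist": 0, "fingers": 0.025}
    - {"tx": -0.019, "ty": 0.0042, "tz": 0.0005, "twist": 0, "fingers": 0.025}
    - {"tx": -0.0225, "ty": 0.0049, "tz": 0.0005, "twist": 0, "fingers": 0.025}
    - {"tx": -0.024, "ty": 0.0053, "tz": 0.0005, "twist": 0, "fingers": 0.025}
    - {"tx": -0.024, "ty": 0.0053, "tz": 0.0005, "twist": 0, "fingers": 0.025}

```text
t: 6.05
tool_pos: [0.5513, -0.153, 0.1965]
tcp_rot: [[0.213, 0.977, -0.0], [0.977, -0.213, 0.0], [-0.0, -0.0, -1.0]]
force: [-0.0, -0.1, 0.6]
width: 0.0249
grip_force: 0.0
```

>>> play_rows:
  rows:
    - {"tx": -0.0012, "ty": 0.0003, "tz": 0, "twist": 0, "fingers": 0.025}
    - {"tx": -0.0024, "ty": 0.0005, "tz": 0, "twist": 0, "fingers": 0.025}
    - {"tx": -0.0024, "ty": 0.0005, "tz": 0, "twist": 0, "fingers": 0.025}

```text
t: 6.35
tool_pos: [0.5491, -0.1525, 0.1964]
tcp_rot: [[0.213, 0.977, -0.0], [0.977, -0.213, 0.0], [-0.0, -0.0, -1.0]]
force: [-0.1, -1.1, 0.2]
width: 0.0246
grip_force: 0.1
```

>>> play_rows:
  rows:
    - {"tx": -0.0012, "ty": 0.0003, "tz": 0, "twist": 0, "fingers": 0.025}
    - {"tx": -0.0024, "ty": 0.0005, "tz": 0, "twist": 0, "fingers": 0.025}
    - {"tx": -0.0024, "ty": 0.0005, "tz": 0, "twist": 0, "fingers": 0.025}

```text
t: 6.65
tool_pos: [0.5466, -0.152, 0.1964]
tcp_rot: [[0.213, 0.977, -0.0], [0.977, -0.213, 0.0], [0.0, -0.0, -1.0]]
force: [-0.3, 0.1, -0.6]
width: 0.025
grip_force: 0.1
```

>>> play_rows:
  rows:
    - {"tx": -0.0012, "ty": 0.0003, "tz": 0, "twist": 0, "fingers": 0.025}
    - {"tx": -0.0024, "ty": 0.0005, "tz": 0, "twist": 0, "fingers": 0.025}
    - {"tx": -0.0024, "ty": 0.0005, "tz": 0, "twist": 0, "fingers": 0.025}

```text
t: 6.95
tool_pos: [0.5442, -0.1514, 0.1965]
tcp_rot: [[0.213, 0.977, -0.0], [0.977, -0.213, 0.0], [0.0, -0.0, -1.0]]
force: [0.2, 0.3, -0.0]
width: 0.0248
grip_force: 0.1
```

>>> play_rows:
  rows:
    - {"tx": -0.0012, "ty": 0.0003, "tz": 0, "twist": 0, "fingers": 0.025}
    - {"tx": -0.0024, "ty": 0.0005, "tz": 0, "twist": 0, "fingers": 0.025}
    - {"tx": -0.0024, "ty": 0.0005, "tz": 0, "twist": 0, "fingers": 0.025}

```text
t: 7.25
tool_pos: [0.543, -0.1511, 0.1969]
tcp_rot: [[0.213, 0.977, 0.002], [0.977, -0.213, -0.0], [0.0, 0.002, -1.0]]
force: [3.0, 0.0, -0.9]
width: 0.025
grip_force: 1.5
```

>>> play_rows:
  rows:
    - {"tx": -0.0003, "ty": 0.0001, "tz": 0, "twist": 0, "fingers": 0.025}
    - {"tx": -0.0003, "ty": 0.0001, "tz": 0, "twist": 0, "fingers": 0.025}

```text
t: 7.45
tool_pos: [0.5428, -0.1511, 0.1968]
tcp_rot: [[0.213, 0.977, 0.002], [0.977, -0.213, -0.0], [0.0, 0.002, -1.0]]
force: [3.6, -0.6, 0.2]
width: 0.0252
grip_force: 2.2
```

Both bites are found. They are 32.2 mm apart, less the 6 mm finger gap and about 1.5–2 mm of press-in, so the play is about 24.5 mm. Next I release, lift, and go to the knob.

>>> play_rows:
  rows:
    - {"tx": 0.003, "ty": -0.0007, "tz": 0, "twist": 0, "fingers": 0.025}
    - {"tx": 0.005, "ty": -0.0011, "tz": 0, "twist": 0, "fingers": 0.044}
    - {"tx": 0.005, "ty": -0.0011, "tz": 0, "twist": 0, "fingers": 0.044}
    - {"tx": 0.005, "ty": -0.0011, "tz": 0.03, "twist": 0, "fingers": 0.044}
    - {"tx": 0.005, "ty": -0.0011, "tz": 0.07, "twist": 0, "fingers": 0.065}
    - {"tx": 0.015, "ty": 0.04, "tz": 0.08, "twist": 0, "fingers": 0.065}
    - {"tx": 0.035, "ty": 0.08, "tz": 0.08, "twist": 4, "fingers": 0.065}
    - {"tx": 0.05, "ty": 0.12, "tz": 0.08, "twist": 8, "fingers": 0.065}

```text
t: 8.25
tool_pos: [0.592, -0.03, 0.277]
tcp_rot: [[0.074, 0.997, 0.0], [0.997, -0.074, -0.0], [-0.0, 0.0, -1.0]]
force: [0.2, -0.1, -0.8]
width: 0.0645
grip_force: 0.0
```

>>> play_rows:
  rows:
    - {"tx": 0.01, "ty": 0.04, "tz": 0, "twist": 4, "fingers": 0.065}
    - {"tx": 0.017, "ty": 0.075, "tz": 0, "twist": 5, "fingers": 0.065}
    - {"tx": 0.018, "ty": 0.095, "tz": 0, "twist": 5, "fingers": 0.065}
    - {"tx": 0.018, "ty": 0.095, "tz": 0, "twist": 5, "fingers": 0.065}
    - {"tx": 0.018, "ty": 0.095, "tz": 0, "twist": 5, "fingers": 0.065}
    - {"tx": 0.018, "ty": 0.095, "tz": 0, "twist": 5, "fingers": 0.065}

```text
t: 8.85
tool_pos: [0.6095, 0.0614, 0.2762]
tcp_rot: [[-0.009, 1.0, -0.001], [1.0, 0.009, -0.002], [-0.002, -0.001, -1.0]]
force: [-0.0, -0.4, -0.3]
width: 0.065
grip_force: 0.0
```

>>> play_rows:
  rows:
    - {"tx": 0, "ty": 0.012, "tz": 0, "twist": 0, "fingers": 0.065}
    - {"tx": 0, "ty": 0.012, "tz": -0.025, "twist": 0, "fingers": 0.065}
    - {"tx": 0, "ty": 0.012, "tz": -0.055, "twist": 0, "fingers": 0.065}
    - {"tx": 0, "ty": 0.012, "tz": -0.085, "twist": 0, "fingers": 0.065}
    - {"tx": 0, "ty": 0.012, "tz": -0.105, "twist": 0, "fingers": 0.065}
    - {"tx": 0, "ty": 0.012, "tz": -0.114, "twist": 0, "fingers": 0.065}
    - {"tx": 0, "ty": 0.012, "tz": -0.114, "twist": 0, "fingers": 0.065}

```text
t: 9.55
tool_pos: [0.6091, 0.0758, 0.1615]
tcp_rot: [[-0.012, 1.0, -0.002], [1.0, 0.012, -0.0], [-0.0, -0.002, -1.0]]
force: [-0.6, -1.3, 0.7]
width: 0.0648
grip_force: 0.0
```

```bash
python3 - <<'E'
from h import *
p,d=grab('scene'); cv2.imwrite('pics/c6.png',cv2.resize(p[130:280,190:350],None,fx=4.8,fy=4,interpolation=cv2.INTER_CUBIC)[...,::-1])
print(monitor.state()['tool_pos'],monitor.state()['joints'][6])
E
```

```text
[0.60993395 0.07604483 0.16270421] -0.4059890738245875
```

View pics/c6.png

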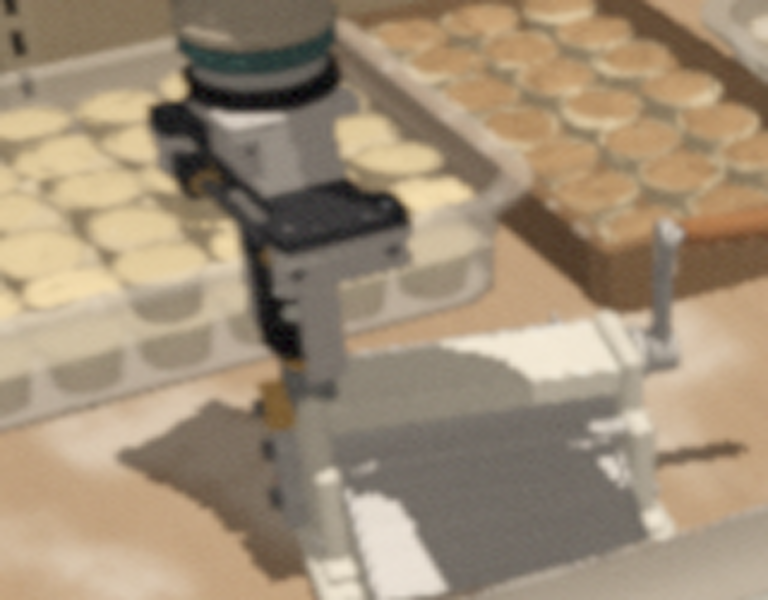

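The fingers straddle the knob, near one at crop (320,330), clear of the cover. I'll trim y by 2 mm and grip.

>>> play_rows:
  rows:
    - {"tx": 0, "ty": -0.002, "tz": 0, "twist": 0, "fingers": 0.065}
    - {"tx": 0, "ty": -0.002, "tz": 0, "twist": 0, "fingers": 0.045}
    - {"tx": 0, "ty": -0.002, "tz": 0, "twist": 0, "fingers": 0.036}
    - {"tx": 0, "ty": -0.002, "tz": 0, "twist": 0, "fingers": 0.036}
    - {"tx": 0, "ty": -0.002, "tz": 0, "twist": 0, "fingers": 0.036}
    - {"tx": 0, "ty": -0.002, "tz": 0, "twist": 0, "fingers": 0.036}
  force: 50

```text
t: 10.2
tool_pos: [0.6107, 0.0741, 0.163]
tcp_rot: [[-0.012, 1.0, 0.002], [1.0, 0.012, 0.0], [0.0, 0.002, -1.0]]
force: [0.5, -0.7, 1.0]
width: 0.0388
grip_force: 50.0
```

>>> play_rows:
  rows:
    - {"tx": 0, "ty": 0, "tz": 0, "twist": -4, "fingers": 0.036}
    - {"tx": 0, "ty": 0, "tz": 0, "twist": -8, "fingers": 0.036}
    - {"tx": 0, "ty": 0, "tz": 0, "twist": -12, "fingers": 0.036}
    - {"tx": 0, "ty": 0, "tz": 0, "twist": -16, "fingers": 0.036}
    - {"tx": 0, "ty": 0, "tz": 0, "twist": -20, "fingers": 0.036}
    - {"tx": 0, "ty": 0, "tz": 0, "twist": -24, "fingers": 0.036}
    - {"tx": 0, "ty": 0, "tz": 0, "twist": -26.5, "fingers": 0.036}
    - {"tx": 0, "ty": 0, "tz": 0, "twist": -26.5, "fingers": 0.036}

```text
t: 11.0
tool_pos: [0.6115, 0.074, 0.163]
tcp_rot: [[0.435, 0.9, 0.004], [0.9, -0.435, -0.0], [0.001, 0.003, -1.0]]
force: [4.4, -0.6, -0.2]
width: 0.0394
grip_force: 50.0
```

```bash
python3 - <<'E'
from h import *
s=monitor.state(); print(s['ft_torque'],s['force'],np.degrees(np.arctan2(s['tcp_rot'][1,0],s['tcp_rot'][0,0])))
E
```

```text
[-0.22460493 -1.06060914  0.11884347] [ 4.37132409 -0.58724663 -0.20554236] 64.22006326751949
```

>>> play_rows:
  rows:
    - {"tx": 0, "ty": 0, "tz": 0, "twist": 0, "fingers": 0.065}
    - {"tx": 0, "ty": 0, "tz": 0, "twist": 0, "fingers": 0.065}
    - {"tx": 0, "ty": 0, "tz": 0, "twist": 0, "fingers": 0.065}
    - {"tx": 0, "ty": 0, "tz": 0.04, "twist": 0, "fingers": 0.065}
    - {"tx": 0, "ty": 0, "tz": 0.08, "twist": 0, "fingers": 0.065}
    - {"tx": 0, "ty": 0, "tz": 0.115, "twist": 4, "fingers": 0.044}
    - {"tx": -0.015, "ty": -0.04, "tz": 0.115, "twist": 9, "fingers": 0.044}
    - {"tx": -0.03, "ty": -0.09, "tz": 0.115, "twist": 13.5, "fingers": 0.044}
  force: 30

```text
t: 11.8
tool_pos: [0.5803, -0.0118, 0.2786]
tcp_rot: [[0.204, 0.979, 0.002], [0.979, -0.204, 0.001], [0.002, 0.001, -1.0]]
force: [-0.7, -0.6, -0.2]
width: 0.0456
grip_force: 0.0
```

>>> play_rows:
  rows:
    - {"tx": -0.015, "ty": -0.045, "tz": 0, "twist": 0, "fingers": 0.044}
    - {"tx": -0.028, "ty": -0.09, "tz": 0, "twist": 0, "fingers": 0.044}
    - {"tx": -0.034, "ty": -0.13, "tz": 0, "twist": 0, "fingers": 0.044}
    - {"tx": -0.034, "ty": -0.137, "tz": 0, "twist": 0, "fingers": 0.044}
    - {"tx": -0.034, "ty": -0.137, "tz": 0, "twist": 0, "fingers": 0.044}
    - {"tx": -0.034, "ty": -0.137, "tz": 0, "twist": 0, "fingers": 0.044}

```text
t: 12.4
tool_pos: [0.5465, -0.1489, 0.2774]
tcp_rot: [[0.211, 0.977, -0.0], [0.977, -0.211, 0.002], [0.002, -0.001, -1.0]]
force: [0.2, 0.4, -0.0]
width: 0.0436
grip_force: 0.0
```

```bash
python3 - <<'E'
from h import *
p,d=grab('scene'); C=cloud('scene',d); hs=cv2.cvtColor(p,cv2.COLOR_RGB2HSV)
s=monitor.state(); print(s['tool_pos'],np.degrees(np.arctan2(s['tcp_rot'][1,0],s['tcp_rot'][0,0])))
m=(hs[...,1]>110)&(abs(C[...,0]-.55)<.04)&(abs(C[...,1]+.15)<.05)&(abs(C[...,2]-.21)<.03)
print(m.sum(),np.median(C[m],0).round(4))
cv2.imwrite('pics/c7.png',cv2.resize(p[110:230,260:400],None,fx=5,fy=4.8,interpolation=cv2.INTER_CUBIC)[...,::-1])
E
```

```text
[ 0.54667194 -0.14842514  0.27740582] 77.86992214544624
204 [ 0.5396 -0.1486  0.2194]
```

View pics/c7.png

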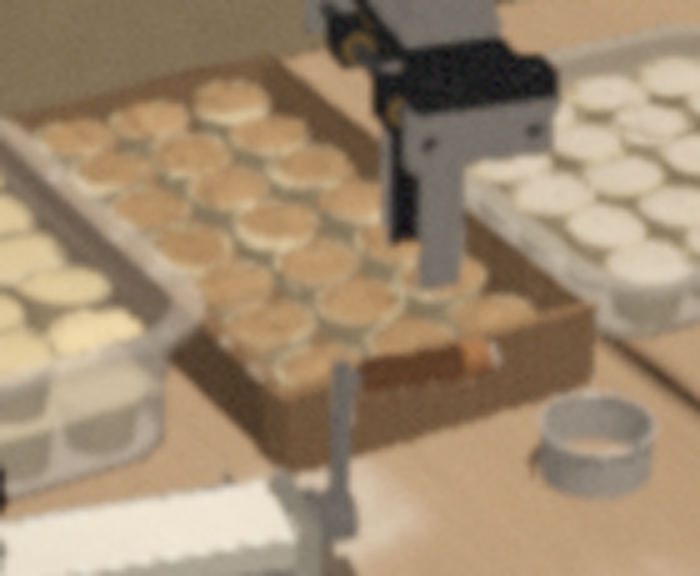

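The fingers are above the rod, which lies at crop (420,365). I'll go down around it.

>>> play_rows:
  rows:
    - {"tx": -0.001, "ty": -0.0045, "tz": 0, "twist": 0, "fingers": 0.044}
    - {"tx": -0.001, "ty": -0.0045, "tz": -0.02, "twist": 0, "fingers": 0.044}
    - {"tx": -0.001, "ty": -0.0045, "tz": -0.045, "twist": 0, "fingers": 0.044}
    - {"tx": -0.001, "ty": -0.0045, "tz": -0.068, "twist": 0, "fingers": 0.044}
    - {"tx": -0.001, "ty": -0.0045, "tz": -0.081, "twist": 0, "fingers": 0.044}
    - {"tx": -0.001, "ty": -0.0045, "tz": -0.081, "twist": 0, "fingers": 0.025}
    - {"tx": -0.001, "ty": -0.0045, "tz": -0.081, "twist": 0, "fingers": 0.025}
    - {"tx": -0.001, "ty": -0.0045, "tz": -0.081, "twist": 0, "fingers": 0.025}

```text
t: 13.25
tool_pos: [0.5463, -0.1553, 0.1976]
tcp_rot: [[0.213, 0.977, 0.002], [0.977, -0.213, -0.0], [0.0, 0.002, -1.0]]
force: [-0.1, 0.2, -0.1]
width: 0.0258
grip_force: 0.0
```

>>> play_rows:
  rows:
    - {"tx": 0.002, "ty": -0.0004, "tz": 0, "twist": 0, "fingers": 0.025}
    - {"tx": 0.004, "ty": -0.0009, "tz": 0, "twist": 0, "fingers": 0.025}
    - {"tx": 0.006, "ty": -0.0013, "tz": 0, "twist": 0, "fingers": 0.025}
    - {"tx": 0.007, "ty": -0.0015, "tz": 0, "twist": 0, "fingers": 0.025}
    - {"tx": 0.007, "ty": -0.0015, "tz": 0, "twist": 0, "fingers": 0.025}

```text
t: 13.75
tool_pos: [0.5525, -0.1569, 0.1964]
tcp_rot: [[0.213, 0.977, 0.0], [0.977, -0.213, -0.0], [0.0, 0.0, -1.0]]
force: [0.2, -0.3, -0.3]
width: 0.0253
grip_force: 0.1
```

>>> play_rows:
  rows:
    - {"tx": 0.0012, "ty": -0.0003, "tz": 0, "twist": 0, "fingers": 0.025}
    - {"tx": 0.0024, "ty": -0.0005, "tz": 0, "twist": 0, "fingers": 0.025}
    - {"tx": 0.0024, "ty": -0.0005, "tz": 0, "twist": 0, "fingers": 0.025}

```text
t: 14.05
tool_pos: [0.5549, -0.1574, 0.1964]
tcp_rot: [[0.213, 0.977, 0.0], [0.977, -0.213, -0.0], [-0.0, 0.0, -1.0]]
force: [-0.4, -0.4, -0.6]
width: 0.0247
grip_force: 0.2
```

>>> play_rows:
  rows:
    - {"tx": 0.0012, "ty": -0.0003, "tz": 0, "twist": 0, "fingers": 0.025}
    - {"tx": 0.002, "ty": -0.0004, "tz": 0, "twist": 0, "fingers": 0.025}
    - {"tx": 0.002, "ty": -0.0004, "tz": 0, "twist": 0, "fingers": 0.025}

```text
t: 14.35
tool_pos: [0.5569, -0.1578, 0.1965]
tcp_rot: [[0.213, 0.977, 0.0], [0.977, -0.213, -0.0], [-0.0, 0.0, -1.0]]
force: [0.5, -0.6, 0.7]
width: 0.0248
grip_force: 0.2
```

>>> play_rows:
  rows:
    - {"tx": 0.0012, "ty": -0.0003, "tz": 0, "twist": 0, "fingers": 0.025}
    - {"tx": 0.002, "ty": -0.0004, "tz": 0, "twist": 0, "fingers": 0.025}
    - {"tx": 0.002, "ty": -0.0004, "tz": 0, "twist": 0, "fingers": 0.025}

```text
t: 14.65
tool_pos: [0.5589, -0.1583, 0.1965]
tcp_rot: [[0.213, 0.977, 0.0], [0.977, -0.213, -0.0], [-0.0, 0.0, -1.0]]
force: [-1.1, 0.3, -0.5]
width: 0.0251
grip_force: 0.3
```

>>> play_rows:
  rows:
    - {"tx": 0.001, "ty": -0.0002, "tz": 0, "twist": 0, "fingers": 0.025}
    - {"tx": 0.0015, "ty": -0.0003, "tz": 0, "twist": 0, "fingers": 0.025}
    - {"tx": 0.0015, "ty": -0.0003, "tz": 0, "twist": 0, "fingers": 0.025}

```text
t: 14.95
tool_pos: [0.5593, -0.1584, 0.1961]
tcp_rot: [[0.213, 0.977, -0.002], [0.977, -0.213, 0.0], [-0.0, -0.002, -1.0]]
force: [-3.1, 0.4, 0.2]
width: 0.0252
grip_force: 1.6
```

>>> play_rows:
  rows:
    - {"tx": -0.003, "ty": 0.0007, "tz": 0, "twist": 0, "fingers": 0.025}
    - {"tx": -0.006, "ty": 0.0013, "tz": 0, "twist": 0, "fingers": 0.025}
    - {"tx": -0.009, "ty": 0.0019, "tz": 0, "twist": 0, "fingers": 0.025}
    - {"tx": -0.012, "ty": 0.0026, "tz": 0, "twist": 0, "fingers": 0.025}
    - {"tx": -0.014, "ty": 0.003, "tz": 0, "twist": 0, "fingers": 0.025}
    - {"tx": -0.014, "ty": 0.003, "tz": 0, "twist": 0, "fingers": 0.025}

```text
t: 15.55
tool_pos: [0.5461, -0.1553, 0.1966]
tcp_rot: [[0.213, 0.977, 0.0], [0.977, -0.213, 0.0], [0.0, 0.0, -1.0]]
force: [0.1, -0.2, 0.5]
width: 0.0252
grip_force: 0.0
```

>>> play_rows:
  rows:
    - {"tx": -0.001, "ty": 0.0002, "tz": 0, "twist": 0, "fingers": 0.025}
    - {"tx": -0.002, "ty": 0.0004, "tz": 0, "twist": 0, "fingers": 0.025}
    - {"tx": -0.002, "ty": 0.0004, "tz": 0, "twist": 0, "fingers": 0.025}

```text
t: 15.85
tool_pos: [0.5442, -0.155, 0.1965]
tcp_rot: [[0.213, 0.977, 0.0], [0.977, -0.213, 0.0], [0.0, 0.0, -1.0]]
force: [0.4, -0.1, 0.5]
width: 0.0248
grip_force: 0.1
```

>>> play_rows:
  rows:
    - {"tx": -0.001, "ty": 0.0002, "tz": 0, "twist": 0, "fingers": 0.025}
    - {"tx": -0.002, "ty": 0.0004, "tz": 0, "twist": 0, "fingers": 0.025}
    - {"tx": -0.002, "ty": 0.0004, "tz": 0, "twist": 0, "fingers": 0.025}

```text
t: 16.15
tool_pos: [0.5425, -0.1546, 0.1966]
tcp_rot: [[0.213, 0.977, 0.001], [0.977, -0.213, -0.0], [0.0, 0.001, -1.0]]
force: [0.3, -0.1, 0.7]
width: 0.0251
grip_force: 0.5
```

>>> play_rows:
  rows:
    - {"tx": -0.001, "ty": 0.0002, "tz": 0, "twist": 0, "fingers": 0.025}
    - {"tx": -0.001, "ty": 0.0002, "tz": 0, "twist": 0, "fingers": 0.025}
    - {"tx": -0.001, "ty": 0.0002, "tz": 0, "twist": 0, "fingers": 0.025}

```text
t: 16.45
tool_pos: [0.5422, -0.1545, 0.1968]
tcp_rot: [[0.213, 0.977, 0.002], [0.977, -0.213, -0.0], [0.0, 0.002, -1.0]]
force: [3.5, -0.8, -0.5]
width: 0.025
grip_force: 1.7
```

Near bite again at the same place. The play is 17.5 − 6 − ~1.5 ≈ 10 mm. I'll let go and clear away.

>>> play_rows:
  rows:
    - {"tx": 0.003, "ty": -0.0007, "tz": 0, "twist": 0, "fingers": 0.025}
    - {"tx": 0.004, "ty": -0.0009, "tz": 0, "twist": 0, "fingers": 0.044}
    - {"tx": 0.004, "ty": -0.0009, "tz": 0, "twist": 0, "fingers": 0.044}
    - {"tx": 0.004, "ty": -0.0009, "tz": 0.03, "twist": 0, "fingers": 0.044}
    - {"tx": 0.004, "ty": -0.0009, "tz": 0.07, "twist": 0, "fingers": 0.044}
    - {"tx": 0.004, "ty": -0.0009, "tz": 0.11, "twist": 0, "fingers": 0.044}
    - {"tx": 0.004, "ty": -0.0009, "tz": 0.12, "twist": 0, "fingers": 0.044}
    - {"tx": 0.004, "ty": -0.0009, "tz": 0.12, "twist": 0, "fingers": 0.044}

```text
t: 17.25
tool_pos: [0.5457, -0.1555, 0.3179]
tcp_rot: [[0.213, 0.977, 0.003], [0.977, -0.213, -0.001], [-0.0, 0.003, -1.0]]
force: [-0.5, 0.0, -1.1]
width: 0.0443
grip_force: 0.0
```

```bash
python3 -c "
from station import monitor,close_job
print(monitor.state()['tool_pos'],close_job())"
```

```text
the job is handed in; nothing more can be done
[ 0.54574568 -0.15550059  0.31790192] None
```

I handed the job in at about 17 s: free play at the grip went from about 24.5 mm to about 10 mm after turning the knob 26.5° clockwise, and a second push and pull confirmed it; I stopped at every bite (peak about 6 N, under the 9 N at which the rollers turn), though I did not view the red roller mark.

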